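# Feed the bearing row home on the rail

### The job

Push the row of five bearings along the feed rail from behind, all together as one train, until the leading one is right up against the yellow end stop and all five touch. Then push the red keeper arm fully shut across the rail behind the last bearing and move clear. Only push: do not lift or carry the bearings, and leave the tools and other things on the bench undisturbed.

Things in the scene. Friction and masses are not known exactly. Their poses are not given: they have to be found in the camera images.
- rail: fixed aluminium feed rail, 340 long, 62 wide; origin at the centre of its underside; +x runs along it to the yellow end stop, +y across, z up. Channel floor at z 20, 38 wide between guide lips (6 thick, tops at z 24). End stop block at x 150 to 170, top at z 48; the channel is open at x -170
- stop_face (a point): middle of the end stop's inner face at channel-floor level: rail x 150, y 0, z 20. The leading bearing's centre is 17.5 from it when home
- keeper (a joint): angle of the red keeper arm about its upright pivot: 0 = shut, straight across the channel (along rail +y), mechanical stop there; grows counter-clockwise from above as it opens: at 1.57 it points to rail -x, beside the channel; limit 2.3. Starts at 1.6 to 2.1. Friction of about 0.05 N m keeps it where it is left; no spring
- keeper_pivot (a point): keeper's pivot axis at half the arm's height: rail x -35, y -45, z 35.5. The arm is a flat bar 10 thick, from rail z 25.5 to 45.5; dark pivot boss of radius 9, top at z 49.5. The pivot stands on a rail ear at x -52 to -18, out to y -63, top at z 22
- keeper_tip (a point): free end of the keeper arm, 75 from the pivot, at half its height and thickness. When shut it rests against a small yellow nub on the +y lip (rail x -30 to -20, y 24 to 31, top at z 38)
- bearing1: steel sealed bearing, blue seal, orange plug; a flat disc 35 in diameter and 14 tall, about 55 g, origin at the centre of its underside; number 1 of five in the row, 1 nearest the end stop, 5 the last. They lie flat in the channel, touching, with the row 40 to 95 short of the stop. Home, their centres are at rail x 132.5, 97.5, 62.5, 27.5 and -7.5
- bearing2: steel sealed bearing, blue seal, orange plug; a flat disc 35 in diameter and 14 tall, about 55 g, origin at the centre of its underside; number 2 of five in the row, 1 nearest the end stop, 5 the last. Same as bearing1
- bearing3: steel sealed bearing, blue seal, orange plug; a flat disc 35 in diameter and 14 tall, about 55 g, origin at the centre of its underside; number 3 of five in the row, 1 nearest the end stop, 5 the last. Same as bearing1
- bearing4: steel sealed bearing, blue seal, orange plug; a flat disc 35 in diameter and 14 tall, about 55 g, origin at the centre of its underside; number 4 of five in the row, 1 nearest the end stop, 5 the last. Same as bearing1
- bearing5: steel sealed bearing, blue seal, orange plug; a flat disc 35 in diameter and 14 tall, about 55 g, origin at the centre of its underside; number 5 of five in the row, 1 nearest the end stop, 5 the last. Same as bearing1
- grease_jar: small jar, 54 wide, 55 tall, origin under its centre; stands beside the rail; bystander
- screwdriver: screwdriver lying beside the rail on its +y side; bystander
- wrench: steel wrench lying beside the rail on its -y side near the stop; bystander
- lube: bottle, 48 wide, 120 tall, origin under its centre; bystander
- mallet: hammer lying on the bench to the robot's right; bystander
- sprocket: dark toothed disc about 100 wide, 5 thick, with a hub, lying to the robot's left; bystander
Mind the look-alikes: they are no part of the job. Leave any purple or turquoise look-alike of the bearing3 alone. What is shaped like the bearing1 but turquoise is not meant.

How it is judged:
By the outcome, as a careful person would: the job done as asked, in the order asked, and still so for the second after the job is handed in, with the robot touching nothing.
It also fails if it takes over 48 s, if anything falls off the work surface, if the arm or the gripper's body presses on something with over 40 N, if the wrist force passes 120 N, or if a joint passes its speed limit or range.

### The arm

A 6-joint arm with a two-finger parallel gripper is mounted at the origin on the work surface. World frame = base frame: x ahead of the robot, y to its left, z up, the work surface at z = 0. Lengths are in m, angles in rad, forces in N, time in s.
With the tool pointing down it reaches from about 0.3 to 0.825 m from the base axis. Payload 5.4 kg.
Tool frame: the origin (TCP) lies at the very end of the fingers, on their centre line; the grasp point (between the pads) lies 19 mm behind it; z points along the fingers, x is the direction in which the jaws open and shut, and the axes are right-handed (so a half turn about z gives the same grasp; the last joint's range is limited). The gripper opens to 92 mm and grips with 3 to 60 N. Pads are 20 mm wide; open, the fingers measure 128 mm over their backs; the gripper's body (75 mm by 189 mm) begins 69 mm behind the grasp point.
Start: joints at [-1.319, 0.158, 1.597, -0, 1.386, -0.21], TCP at [0.256, -0.515, 0.215] pointing down, gripper open.
Joint ranges: [-2.91, 2.91], [-0.94, 2.29], [0.18, 2.7], [-1.29, 4.43], [0.17, 2.64], [-3, 3]. Speed limits (rad/s): [2.57, 2.57, 3.14, 3.14, 3.14, 3.14].

### API

Orientations are given as a rotation vector (axis times angle).
In Python, from workcell import bot gives the robot as it stands. Calls block until the motion is done:
- bot.goto(position, orientation): joint-space move of the TCP to a pose.
- bot.line_to(position, rot=None, max_speed=0.15): straight line of the TCP; rot=None keeps the orientation; max_speed is the mean speed in m/s.
- bot.set_joints(angles): joint-space move.
- bot.set_gripper(opening, newtons=None): opening from 0.0 (shut) to 1.0 (fully open); newtons is the grip in N (None keeps the last); returns when the fingers have stopped.
- bot.hold(seconds).
- bot.inverse_kinematics(position, orientation): joint angles nearest the present ones, or None.
- bot.read_camera(name): name is "scene" or "side" or "wrist"; returns a dict with "pixels" (400x640x3 uint8, blue, green, red), "fx", "fy", "cx", "cy" (pixels), "k1" (the pictures are not rectified: a ray, as slopes to the right and down, at radius r is drawn at 1 + k1 r^2 times it, then the intrinsics apply), "R" (3x3) and "t" (3): a world point X has camera coordinates R X + t. Camera axes: x right, y down, z forward; pixel columns grow to the right and rows downward; lengths in m; the calibration is good to about 2 mm. A picture is of the moment at which its call begins. There is no depth.
A pose or a line that the arm cannot do raises bot.MotionError and nothing moves.
- bot.job_done(): hands the job in, once; it reports no verdict.
Readings, each from a call of its own:
- bot.current_clock(): time.
- bot.current_joints(): joint angles.
- bot.current_joint_vel(): joint speeds.
- bot.current_effort(): joint torques, N m.
- bot.current_ee_pos(): TCP position.
- bot.current_tool_rot(): TCP orientation.
- bot.current_contact_force(): force on the tool from outside, world axes, zero at the start.
- bot.current_ft_torque(): the same for the moment, N m.
- bot.current_opening(): opening from 0.0 (shut) to 1.0 (fully open).
Only numpy, scipy, OpenCV 4.12 (cv2) and the standard library are available. Lean on these libraries where they do the work, as an engineer would, in place of code of your own. Each camera call takes 0.05 s, during which the arm holds its last target. There are 200 camera calls.

## Working session

There is one attempt and no reset: what is moved stays moved. The work goes in short steps, each a Python script; the robot and the scene stay as the last script left them, time stands still between calls to the robot, and variables do not carry over. Pictures are saved under pics/ and viewed, about 8 in all and at most 12, crops included, and the job is handed in when it is done.

```bash
mkdir -p pics
cat > h.py <<'E'
import numpy as np, cv2
from workcell import bot
def snap(n,f):
    c=bot.read_camera(n); cv2.imwrite(f'pics/{f}.png',c['pixels']); np.save(f'pics/{f}.npy',c,allow_pickle=True); return c
def load(f): return np.load(f'pics/{f}.npy',allow_pickle=True).item()
def cast(c,u,v,z):
    d=np.array([(u-c['cx'])/c['fx'],(v-c['cy'])/c['fy']]); s=d.copy()
    for _ in range(20): s=d/(1+c['k1']*(s@s))
    R=np.array(c['R']);o=-R.T@np.array(c['t']); r=R.T@np.array([s[0],s[1],1.])
    return o+r*(z-o[2])/r[2]
def proj(c,X):
    p=np.array(c['R'])@np.array(X)+np.array(c['t']); s=p[:2]/p[2]; s=s*(1+c['k1']*(s@s))
    return s*[c['fx'],c['fy']]+[c['cx'],c['cy']]
E
python3 - <<'E'
from h import *
for n in('scene','side'):
    c=snap(n,n+'0'); print(n,-np.array(c['R']).T@c['t'],c['fx'],c['k1'])
print(bot.current_clock(),bot.current_tool_rot(),bot.current_opening())
E
```

```text
scene [1.23179515 0.12169874 0.75902688] 421.6741761599009 -0.000411971507827876
side [0.39489411 0.8609093  0.74689852] 379.47028606918946 0.019950143577324043
0.1 [-2.66991855e+00  1.65348060e+00  1.87304694e-03] 1.0005401049012659
```

View pics/scene0.png

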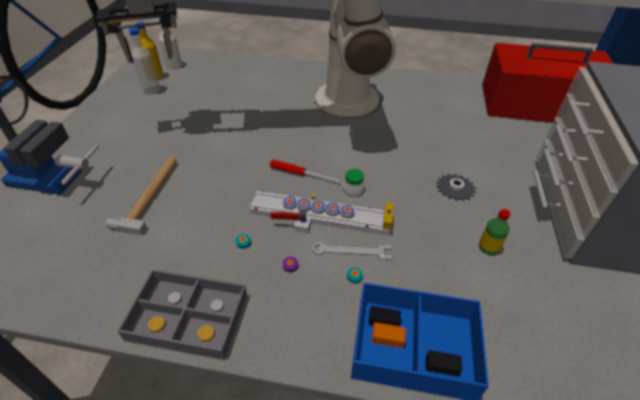

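View pics/side0.png

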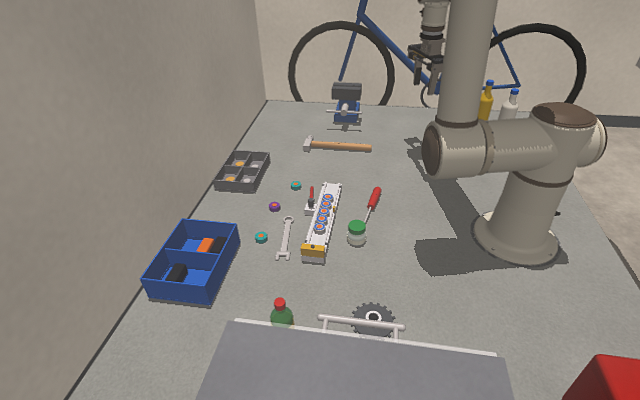

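The scene view shows the rail from about (252,202) to the yellow stop at (390,216). The five blue-sealed bearings are in the channel at about (290,202) to (347,211), with the red keeper open at (285,215). The look-alikes lie loose on the bench, turquoise at (243,241) and (355,275) and purple at (290,264), so they're not part of the job. Next I'll move above the rail and look with the wrist camera.

Run:
```python
from h import *
from scipy.spatial.transform import Rotation as Ro
c=load('scene0')
a=cast(c,252,203,.02);b=cast(c,391,222,.02)
print(a,b,'jar',cast(c,354,185,.03),'scr',cast(c,275,164,.01),cast(c,340,181,.01))
d=(b-a)[:2];th=np.arctan2(d[1],d[0]);print(th,np.linalg.norm(d))
w=load('side0'); print([cast(w,u,v,.024) for u,v in((302,252),(326,252),(340,184))])
m=(a+b)/2
# tool down, jaw axis x along rail direction +/-; choose the better joint6
for yaw in(th,th-np.pi,th-np.pi/2,th+np.pi/2):
    R=Ro.from_euler('z',yaw)*Ro.from_euler('x',np.pi)
    q=bot.inverse_kinematics([m[0],m[1],.36],R.as_rotvec()); print(yaw,None if q is None else np.round(q,2))
```

```text
[ 0.54815974 -0.16090591  0.02      ] [0.54612081 0.17792761 0.02      ] jar [0.44676305 0.07745759 0.03      ] scr [ 0.38303859 -0.14645456  0.01      ] [0.41698653 0.03823835 0.01      ]
1.5768137454126676 0.3388396534441467
[array([0.57215586, 0.17009744, 0.024     ]), array([0.50918445, 0.1611096 , 0.024     ]), array([ 0.51012047, -0.15215672,  0.024     ])]
1.5768137454126676 [-0.21  0.03  1.45  0.    1.66 -1.78]
-1.5647789081771255 [-0.21  0.03  1.45 -0.    1.66  1.36]
0.006017418617771053 [-0.21  0.03  1.45 -0.    1.66 -0.21]
3.147610072207564 [-0.21  0.03  1.45  0.    1.66  2.93]
```

```bash
cat >> h.py <<'E'
from scipy.spatial.transform import Rotation as Ro
def down(yaw): return (Ro.from_euler('z',yaw)*Ro.from_euler('x',np.pi)).as_rotvec()
E
python3 - <<'E'
from h import *
bot.goto([.54,0.0,.36],down(1.6)); bot.set_gripper(0.0)
c=snap('wrist','w1'); print(bot.current_clock(),bot.current_ee_pos(),-np.array(c['R']).T@c['t'],c['R'][2])
E
```

```text
3.6667 [5.39999811e-01 8.09532432e-06 3.60001403e-01] [ 0.45985834 -0.0027983   0.53036364] [ 0.2840097  0.0082512 -0.9587859]
```

View pics/w1.png

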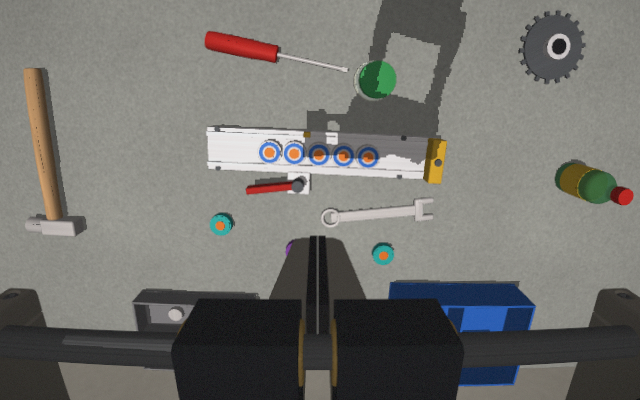

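The wrist view shows the rail from (207,147) to the yellow stop at (436,160). The plugs of the five in-channel bearings run from (270,152) to (368,157). The red keeper points from its boss at (298,185) to (247,190). The turquoise pair at (221,225) and (383,254) and the purple one at (292,248) lie off the rail and are ruled out. I'll measure now, with one enlarged crop to confirm.

Run:
```python
from h import *
c=load('w1'); im=c['pixels']; hsv=cv2.cvtColor(im,cv2.COLOR_BGR2HSV); cv2.imwrite('pics/crop1.png',cv2.resize(im[105:215,195:455],None,fx=3,fy=3,interpolation=cv2.INTER_CUBIC))
def blobs(lo,hi,box,amin):
    m=cv2.inRange(hsv,lo,hi);k=np.zeros_like(m);u0,u1,v0,v1=box;k[v0:v1,u0:u1]=m[v0:v1,u0:u1]
    n,_,st,ce=cv2.connectedComponentsWithStats(k); return k,[(ce[i],st[i]) for i in range(1,n) if st[i][4]>=amin]
k,b=blobs((5,140,70),(17,255,255),(200,420,130,178),15)
P=[]
for ce,st in sorted(b,key=lambda x:x[0][0]): X=cast(c,*ce,.034); P.append(X[:2]); print('plug',ce.round(1),st[4],X.round(4))
P=np.array(P); print('spacing',np.linalg.norm(np.diff(P,axis=0),axis=1))
k,b=blobs((18,120,70),(32,255,255),(410,470,125,195),30); print([(x[0],x[1]) for x in b])
pts=cv2.findNonZero(k); r=cv2.boxPoints(cv2.minAreaRect(pts)); print('stop',[(p,cast(c,*p,.048).round(4)) for p in r])
k,b=blobs((0,140,60),(4,255,255),(230,300,170,205),30); k2,_=blobs((175,140,60),(180,255,255),(230,300,170,205),1);pts=cv2.findNonZero(k|k2); r=cv2.boxPoints(cv2.minAreaRect(pts)); print('keeper',[(p,cast(c,*p,.0455).round(4)) for p in r])
print('boss',cast(c,298,184.5,.0495)); print('end',[cast(c,u,v,.024) for u,v in((207,128),(207,167.5))])
```

```text
plug [268.9 152. ] 70 [ 0.5394 -0.0691  0.034 ]
plug [293.8 153.2] 69 [ 0.5401 -0.0338  0.034 ]
plug [318.3 154.4] 69 [0.5408 0.0012 0.034 ]
plug [343.  155.7] 69 [0.5416 0.0364 0.034 ]
plug [367.8 157. ] 70 [0.5423 0.0719 0.034 ]
spacing [0.03534988 0.03498636 0.03522553 0.03549982]
[(array([434.32727273, 160.18701299]), array([423, 138,  24,  46, 770], dtype=int32))]
stop [(array([421.94   , 181.41998], dtype=float32), array([0.5724, 0.1494, 0.048 ])), (array([428.24   , 137.31998], dtype=float32), array([0.5099, 0.1514, 0.048 ])), (array([446.71997, 139.95999], dtype=float32), array([0.5126, 0.1777, 0.048 ])), (array([440.41998, 184.06   ], dtype=float32), array([0.5754, 0.1766, 0.048 ]))]
keeper [(array([245.47522, 185.75247], dtype=float32), array([ 0.5869, -0.1016,  0.0455])), (array([290.92078, 181.20792], dtype=float32), array([ 0.5783, -0.0367,  0.0455])), (array([291.73267, 189.32672], dtype=float32), array([ 0.5902, -0.0354,  0.0455])), (array([246.28711, 193.87128], dtype=float32), array([ 0.5989, -0.1008,  0.0455]))]
boss [ 0.58185101 -0.02635546  0.0495    ]
end [array([ 0.50848127, -0.15943872,  0.024     ]), array([ 0.56623335, -0.16251748,  0.024     ])]
```

View pics/crop1.png

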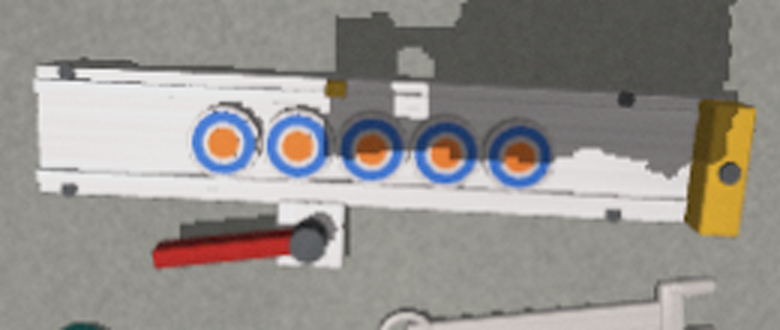

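```bash
cat >> h.py <<'E'
O=np.array([.541,.0085]); TH=np.pi/2-.0206; D=np.array([np.cos(TH),np.sin(TH)]); N=np.array([-D[1],D[0]])
def W(x,y,z): return [*(O+x*D+y*N),z]
def rail(X): v=np.array(X)[:2]-O; return np.array([v@D,v@N])
E
python3 - <<'E'
from h import *
bot.goto(W(-.140,0,.09),down(TH))
bot.line_to(W(-.140,0,.026),max_speed=.1); bot.hold(.1)
f0=np.array(bot.current_contact_force()); print(f0)
bot.line_to(W(-.056,0,.026),max_speed=.06)
x=-.056
while x<-.034:
    x+=.001; bot.line_to(W(x,0,.026),max_speed=.03); f=np.array(bot.current_contact_force())-f0
    print(round(x,4),f.round(2))
    if -(f[:2]@D)>8: break
bot.hold(.2); print(bot.current_contact_force(),rail(bot.current_ee_pos()),bot.current_clock())
snap('side','s2')
E
```

```text
[-0.49548523 -0.60498633  0.08113913]
-0.055 [ 0.23 -1.53  0.22]
-0.054 [ 1.6  -0.2  -0.18]
-0.053 [ 0.86 -0.44  0.36]
-0.052 [ 0.38 -0.75 -0.29]
-0.051 [ 0.14 -0.57 -0.43]
-0.05 [ 0.54 -0.81 -0.18]
-0.049 [ 0.04 -1.4  -0.04]
-0.048 [ 1.31 -0.66 -0.24]
-0.047 [ 0.99 -0.98  0.94]
-0.046 [ 1.   -1.87  0.3 ]
-0.045 [ 0.38 -1.05 -0.96]
-0.044 [ 0.31 -0.5  -0.21]
-0.043 [ 0.65 -1.06 -0.11]
-0.042 [-0.09 -0.59 -0.43]
-0.041 [ 0.72 -0.92  0.24]
-0.04 [1.17 0.13 0.54]
-0.039 [-0.69 -1.71  0.58]
-0.038 [-0.26 -0.74 -1.6 ]
-0.037 [ 0.27 -4.12  0.58]
-0.036 [ 0.37 -5.61  1.08]
-0.035 [-0.34 -8.07  0.58]
[-0.71287407 -8.70734954  0.89412942] [-0.03670996 -0.00064449] 12.7083
```

Run:
```python
from h import *
bot.line_to(W(-.06,0,.026),max_speed=.06)
bot.line_to(W(-.06,0,.08),max_speed=.15)
bot.goto([.56,-.01,.28],down(TH)); bot.hold(.2)
c=snap('wrist','w3'); im=c['pixels'];hsv=cv2.cvtColor(im,cv2.COLOR_BGR2HSV)
m=cv2.inRange(hsv,(5,140,60),(17,255,255)); n,_,st,ce=cv2.connectedComponentsWithStats(m)
for i in range(1,n):
    r=rail(cast(c,*ce[i],.034))
    if st[i][4]>20 and abs(r[1])<.02: print(ce[i].round(1),st[i][4],r.round(4))
cv2.imwrite('pics/w3b.png',im[:300])
print(bot.current_clock())
```

```text
[326.2 150.9] 104 [-0.0079 -0.0005]
[355.9 150.8] 106 [ 0.0274 -0.0004]
[385.5 150.7] 108 [ 0.0625 -0.0001]
[414.6 150.6] 113 [0.0974 0.0001]
[443.7 150.6] 111 [0.1327 0.0004]
14.9167
```

View pics/w3b.png

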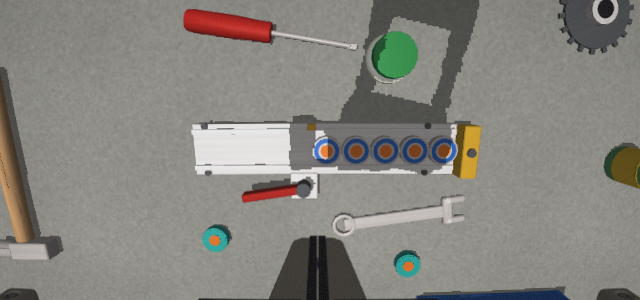

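All five are home: the plugs are at rail x -7.9, 27.4, 62.5, 97.4 and 132.7 mm, within 0.5 mm of nominal, with the leader against the stop at (457,151). The keeper is still open, from (305,188) to (243,197), at about 1.72 rad. Next I'll swing it shut.

Run:
```python
from h import *
z=.032
def pose(phi,off,z=z,r=.05):
    u=np.array([-np.sin(phi),np.cos(phi)]);n=np.array([-np.cos(phi),-np.sin(phi)])
    p=np.array([-.035,-.045])+r*u+off*n; return W(p[0],p[1],z),down(TH-np.pi/2+phi)
ph=1.72
bot.goto(*pose(ph,.03,.10)); bot.line_to(pose(ph,.03)[0],max_speed=.1); bot.hold(.1)
f0=np.array(bot.current_contact_force())
bot.line_to(pose(ph,.016)[0],max_speed=.06)
for phi in np.linspace(ph,0,13)[1:]:
    p,r=pose(phi,.016); bot.line_to(p,r,max_speed=.05); f=np.array(bot.current_contact_force())-f0
    print(round(phi,2),f.round(1))
    if np.linalg.norm(f[:2])>15: break
else:
    off=.016
    while off>.004:
        off-=.001; bot.line_to(pose(0,off)[0],max_speed=.03); f=np.array(bot.current_contact_force())-f0
        print('off',round(off,3),f.round(1))
        if -(f[:2]@D)>8: break
print(rail(bot.current_ee_pos()),bot.current_clock())
```

```text
1.58 [ 0.7  0.7 -0.7]
1.43 [ 1.8  0.5 -0. ]
1.29 [-0.1  1.  -0.5]
1.15 [ 0.3  1.  -1. ]
1.0 [ 1.1  0.8 -0.7]
0.86 [ 1.   0.2 -0.3]
0.72 [ 0.6  1.2 -0.6]
0.57 [ 0.5  0.7 -0.4]
0.43 [ 0.6  0.5 -0.5]
0.29 [ 0.7  1.  -0.8]
0.14 [ 0.3  0.9 -0.5]
0.0 [0.4 1.  0. ]
off 0.015 [-0.   0.2  0. ]
off 0.014 [-0.3 -4.3 -0.6]
off 0.013 [-0.1 -7.8 -1.6]
off 0.012 [ -0.7 -11.2  -1.3]
[-0.04971062  0.00487262] 21.65
```

Run:
```python
from h import *
bot.line_to(W(-.075,.005,.032),max_speed=.08)
bot.line_to(W(-.075,.005,.12),max_speed=.15)
bot.goto([.56,-.01,.28],down(TH)); bot.hold(.2)
c=snap('wrist','w4'); im=c['pixels'];hsv=cv2.cvtColor(im,cv2.COLOR_BGR2HSV)
m=cv2.inRange(hsv,(5,140,60),(17,255,255)); n,_,st,ce=cv2.connectedComponentsWithStats(m)
for i in range(1,n):
    r=rail(cast(c,*ce[i],.034))
    if st[i][4]>20 and abs(r[1])<.02: print(ce[i].round(1),st[i][4],r.round(4))
m=cv2.inRange(hsv,(0,140,60),(4,255,255))|cv2.inRange(hsv,(175,140,60),(180,255,255)); k=np.zeros_like(m);k[110:205,220:345]=m[110:205,220:345]
for p in cv2.boxPoints(cv2.minAreaRect(cv2.findNonZero(k))): print('keeper',p.round(1),rail(cast(c,*map(float,p),.0455)).round(4))
cv2.imwrite('pics/crop4.png',cv2.resize(im[95:225,180:500],None,fx=2.5,fy=2.5,interpolation=cv2.INTER_CUBIC))
print(bot.current_clock())
```

```text
[326.2 149.4] 102 [-0.0079 -0.0006]
[355.9 149.3] 103 [ 0.0274 -0.0003]
[385.3 149.1] 105 [ 0.0624 -0.    ]
[414.3 149.1] 109 [0.0973 0.0001]
[443.4 149.2] 110 [0.1326 0.0003]
keeper [299. 124.] [-0.0392  0.0301]
keeper [307. 124.] [-0.0301  0.0301]
keeper [307. 181.] [-0.0307 -0.0363]
keeper [299. 181.] [-0.0401 -0.0363]
24.4417
```

View pics/crop4.png

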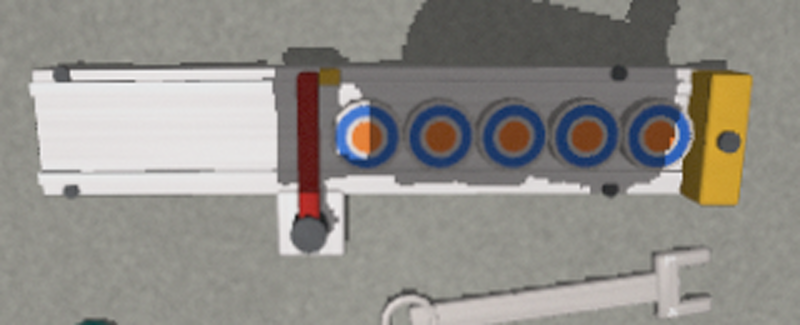

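The crop shows the keeper straight across the rail against the yellow nub at (330,77). Its centreline is at rail x of about -35 mm at both ends, so it's shut. The five bearings are still in a row against the stop, and the gripper is well clear.

```bash
python3 -c "
from h import *
bot.job_done(); print(bot.current_clock())"
```

```text
the job is handed in; nothing more can be done
the job is handed in; nothing more can be done
```

The five bearings are home against the end stop, the keeper is shut behind them, and the job is handed in. The clock read 24.4 s at my last check, against the 48 s limit.

**Bearings:** I pushed the row from behind with closed fingers until the force reached about 8 N. The last picture puts the centres at rail x 132.6, 97.3, 62.4, 27.4 and -7.9 mm, within 0.4 mm of nominal.

**Keeper:** I swung the arm from about 1.72 rad until it met its stop at about 11 N. It lies straight across the channel, with its centreline at about -35 mm at both ends.

**Moving clear:** I backed off and raised the gripper to 0.28 m before handing in. In the last wrist pictures, the screwdriver, jar and wrench looked undisturbed. I compared them only by eye.

**Disagreements:** The bearings met resistance about 5 mm further along than I predicted, probably because the fingertips are slimmer than I assumed; the picture confirmed they were home. During the keeper swing the readings stayed near sensor noise (1–2 N), so the evidence that it's shut is the final force rise and the last picture.

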